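Size a turned wooden lid in the taper gauge

ROBOT

A 6-joint arm with a two-finger parallel gripper is mounted at the origin on the work surface. World frame = base frame: x ahead of the robot, y to its left, z up, the work surface at z = 0. Lengths are in m, angles in rad, forces in N, time in s.
With the tool pointing down it reaches from about 0.35 to 0.775 m from the base axis. Payload 7.3 kg.
Tool frame: the origin (TCP) lies on the centre line of the jaws, within the pads' length; the fingertips stand robot.nose_length ahead of it and the grasp point (between the pads) is the TCP (robot.nose_length is the distance from the TCP to the fingertips, in m); z points along the fingers, y is the direction in which the jaws open and shut (so a half turn about z gives the same grasp; the last joint's range is limited). The gripper opens to 92 mm and grips with 3 to 60 N. Pads are 19 mm wide; open, the fingers measure 130 mm over their backs; the gripper's body (75 mm by 190 mm) begins 47 mm behind the grasp point.
Start: joints at [-1.274, 0.342, 1.524, -0, 1.275, -0.146], TCP at [0.225, -0.474, 0.246] pointing down, gripper open.
Joint ranges: [-2.53, 2.53], [-0.77, 2.02], [0.04, 2.7], [-1, 4.14], [0.28, 2.66], [-3.11, 3.11]. Speed limits (rad/s): [2.57, 2.57, 3.14, 3.14, 3.14, 3.14].

INTERFACE

Orientations are given as [roll, pitch, yaw] about the fixed x, y, z axes, in that order (R = Rz(yaw) Ry(pitch) Rx(roll)).
In Python, from cell import robot, read_camera gives the robot as it stands.
- The arm moves only by the shell command python3 -m crank 'ROWS' [FORCE]. ROWS is JSON, a list of rows, each a list of 7 numbers: the shift along the tool's x, y, z in cm, then the turn, a rotation vector about the tool's x, y, z in degrees, then the opening, from 0 (shut) to 1 (fully open). In form: [[tx, ty, tz, wx, wy, wz, jaw], ...]. A call has 1 to 5 rows; each row is the pose to reach, as a shift and turn from the pose commanded when the call began, along the tool's axes at that moment; what a row does not reach only later rows make up. A row lasts 1/8 s, in which the tool goes at most 62.5 mm and 10.7 degrees, less where a joint would pass 70% of its speed; a pose out of reach is approached as far as the arm can. A call with a gripper value outside its range is refused whole. The fingers move at their own pace and stop on an object; FORCE is the grip in N (left out, the last holds). Time passes only in rows, so rows that repeat a pose let the fingers close. It gives the time, the measured TCP pose, the force and the opening at its end, in the units of the state.
- robot.observe(): the state, without advancing time (a new reading comes with each control period).
- read_camera(name): name is "side" or "top"; returns a dict with "frame" (480x640x3 uint8, red, green, blue), "intrinsics" (3x3 intrinsics, pixels), "distortion" ([k1, k2, p1, p2, k3] as OpenCV has them; the pictures are not rectified), "R" (3x3) and "t" (3): a world point X has camera coordinates R X + t. Camera axes: x right, y down, z forward; pixel columns grow to the right and rows downward; lengths in m; the calibration is good to about 2 mm. A picture is of the moment at which its call begins. There is no depth.
- robot.hand_in(): hands the job in, once; it reports no verdict.
The state is a dict: "time": time; "qpos": joint angles; "qvel": joint speeds; "joint_efforts": joint torques, N m; "tool_pos": TCP position; "tool_rot": TCP orientation; "contact_force": force on the tool from outside, world axes, zero at the start; "torque": the same for the moment, N m; "opening": finger opening in m.
Only numpy, scipy, OpenCV 4.12 (cv2) and the standard library are available. Lean on these libraries where they do the work, as an engineer would, in place of code of your own. Each camera call takes 0.05 s, during which the arm holds its last target.

TASK

Size the largest of the three turned wooden lids in the taper gauge: set it down flat in the wide mouth of the slot, then slide it along the slot floor, without lifting it, until it wedges between the two rails, and leave it there. Then slide the gauge's pointer along its track until its needle is level with the middle of the lid's knob, to mark the reading.

Things in the scene. Friction and masses are not known exactly. Their poses are not given: they have to be found in the camera images.
- lid_grip (a point): Largest of three loose wooden lids, alike but for diameter: a disc 68 mm across, 20 mm thick (the others 52 and 38 mm), with an upright round knob 22 mm across on its middle; 66 mm high in all, about 65 g. This point is on its axis in the knob, 46 mm above its underside, 20 mm below the knob's top; z is its axis, up.
- gauge: Fixed gauge: plywood plate 250 (x) by 190 mm (y -115 to +75), 8 mm thick, its top the slot floor; two dark rails 14 mm wide stand 20 mm above it. Origin at bench level under the slot's middle, z up. The slot runs along x, centred on y = 0: open mouth at x = -100, 100 mm wide, narrowing evenly to 40 mm at x = +100. The 68 mm disc has 11 mm free each side at x = -70 and wedges at about x = +4 mm.
- pointer_grip (a point): Pointer beside the slot at gauge y = -95 mm: upright wooden grip 14 mm (x) by 20 by 42 mm high on a metal shoe, top 65 mm above the bench, brass needle towards the slot. Slides along gauge x only, x = -90 to +100 mm; starts near the mouth, takes 1.5 N, stays where left. This point: in the grip, 47 mm above the bench, level with the needle; axes as the gauge.
- pointer_mark (a point): A point in the air that moves with the pointer: level with its needle (same gauge x) but over the slot's centre line (gauge y = 0), 54 mm above the bench, the height of the lid's grip point when the lid is in the slot. Axes as the gauge.
Not all that is in view belongs to the job. Leave any turquoise look-alike of the part that bears lid_grip alone.

How it is judged:
On the way, in this order (a step that is already met when the one before it is completed fails the run):
1. the largest lid sits flat on the slot floor in the wide mouth of the gauge (x of lid_grip in the frame of gauge between -0.115 and -0.035 m and y of lid_grip in the frame of gauge between -0.022 and 0.022 m and z of lid_grip in the frame of gauge below 0.06 m and angle between lid_grip's own z axis and vertical below 0.15 rad), for 0.1 s.
2. the lid has been slid along the slot to where it wedges (x of lid_grip in the frame of gauge between -0.012 and 0.016 m and y of lid_grip in the frame of gauge between -0.016 and 0.016 m and z of lid_grip in the frame of gauge below 0.06 m and angle between lid_grip's own z axis and vertical below 0.15 rad), for 0.2 s.
3. the pointer's needle is level with the lid's knob (horizontal distance between pointer_mark and lid_grip below 0.015 m), for 0.2 s.
At the end, for the whole second after the job is handed in: The largest lid lies flat on the slot floor (within 0.15 rad and 6 mm), let go, wedged: its centre at gauge x from -12 to +16 mm and within 16 mm of the centre line; the pointer's mark is within 15 mm of the lid's axis, seen from above (all of step 2 and horizontal distance between pointer_mark and lid_grip below 0.015 m); the robot touches nothing.
It fails at once if the lid is held lifted off the slot floor low over the slot beyond its mouth (it must be slid there, not lowered in) (z of lid_grip in the frame of gauge between 0.064 and 0.095 m and x of lid_grip in the frame of gauge between -0.03 and 0.1 m and y of lid_grip in the frame of gauge between -0.03 and 0.03 m).
It also fails if it takes over 53 s, if anything falls off the work surface, if the arm or the gripper's body presses on something with over 40 N, if the wrist force passes 120 N, or if a joint passes its speed limit or range.

## Working session

There is one attempt and no reset: what is moved stays moved. The work goes in short steps, Python scripts to look and compute and a shell command to move; the robot and the scene stay as the last step left them, time stands still between calls to the robot, and variables do not carry over. Pictures are saved under pics/ and viewed, and the job is handed in when it is done.

```bash
ls; mkdir -p pics; python3 - <<'E'
from cell import robot, read_camera
import cv2
for n in ("top","side"):
    c=read_camera(n); cv2.imwrite(f"pics/{n}0.png",c["frame"][:,:,::-1]); print(n,c["intrinsics"],c["distortion"],c["R"],c["t"])
print(robot.observe(), robot.nose_length)
E
```

```text
pics
top [[609.288406     0.         320.72544971]
 [  0.         609.288406   247.20745788]
 [  0.           0.           1.        ]] [-0.18968519  0.          0.          0.          0.        ] [[ 0.01075326 -0.99992287  0.00621481]
 [-0.98705803 -0.011609   -0.15994273]
 [ 0.16000254 -0.00441448 -0.98710673]] [-0.11054232  0.57072684  0.80865407]
side [[548.16782062   0.         323.57109311]
 [  0.         548.16782062 239.4384196 ]
 [  0.           0.           1.        ]] [-0.06755118  0.          0.          0.          0.        ] [[-0.96657292 -0.25627619  0.00770108]
 [-0.17993482  0.65663386 -0.73243118]
 [ 0.18264788 -0.70933384 -0.68079752]] [0.51461729 0.21753392 0.7126789 ]
{'time': 0.1, 'qpos': array([-1.27403024e+00,  3.42642894e-01,  1.52486980e+00,  1.10893125e-05,
        1.27540540e+00, -1.46026558e-01]), 'qvel': array([ 0.00048806, -0.00020153, -0.00186912, -0.00082432,  0.00024108,
       -0.00066632]), 'joint_efforts': array([ 3.82853817e-03, -4.32003665e+01, -2.44696641e+01,  7.20972405e-02,
        5.25419530e-02, -4.64104096e-05]), 'tool_pos': array([ 0.22486097, -0.47405831,  0.24513775]), 'tool_rot': array([-3.14028286e+00, -2.03354989e-04,  4.42789273e-01]), 'contact_force': array([-0.93201738,  0.21579091, -0.78329088]), 'torque': array([ 0.03364394, -0.01117017,  0.02160752]), 'opening': 0.09173834235037832} 0.019
```

View pics/top0.png

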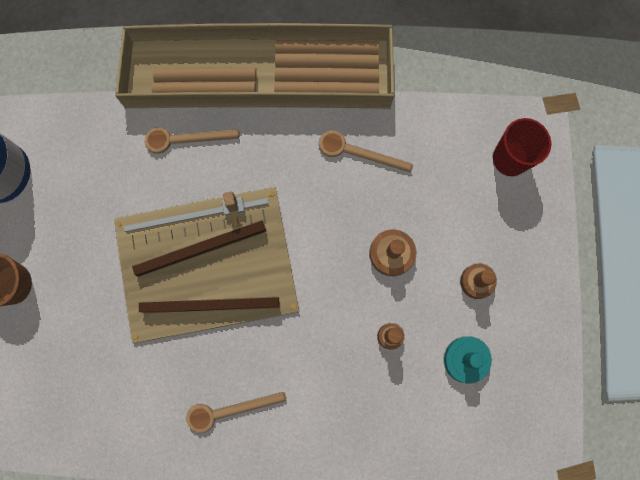

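View pics/side0.png

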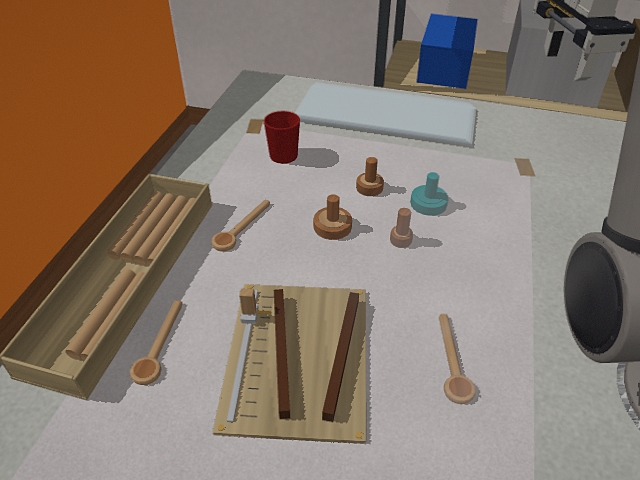

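Lid look-alikes in the top view are wooden at (393,252), (479,281) and (391,336), and turquoise at (468,360). The wooden one at (393,252) is widest, about 46 px. I'll check it and the gauge in crops.

```bash
python3 - <<'E'
import cv2
t=cv2.imread("pics/top0.png"); s=cv2.imread("pics/side0.png")
cv2.imwrite("pics/c_lid.png",cv2.resize(t[210:360,350:520],None,fx=4,fy=4)[:600,:800])
cv2.imwrite("pics/c_g.png",cv2.resize(t[180:350,105:305],None,fx=3.5,fy=3.5)[:600,:800])
cv2.imwrite("pics/c_s.png",cv2.resize(s[150:250,300:460],None,fx=5,fy=5))
E
```

```text
(no output)
```

View pics/c_lid.png

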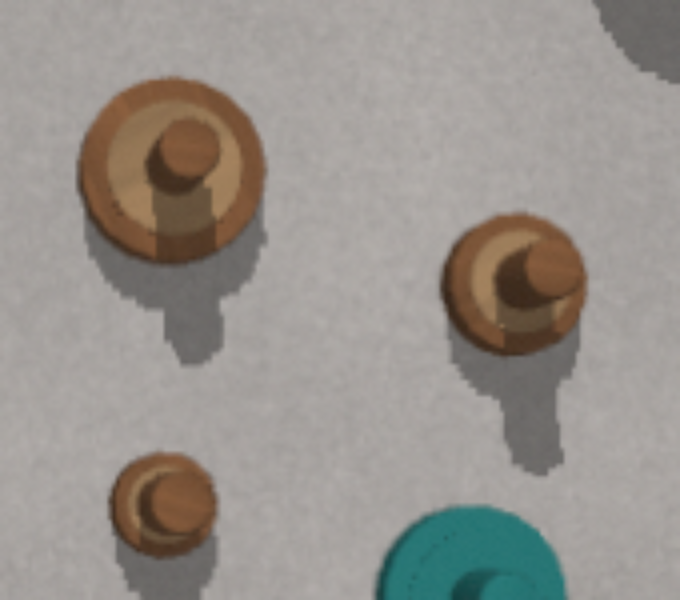

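View pics/c_g.png

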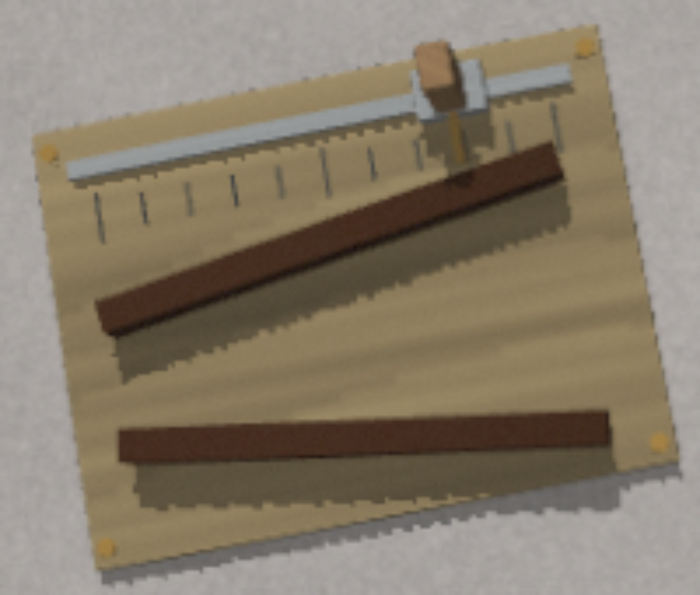

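View pics/c_s.png

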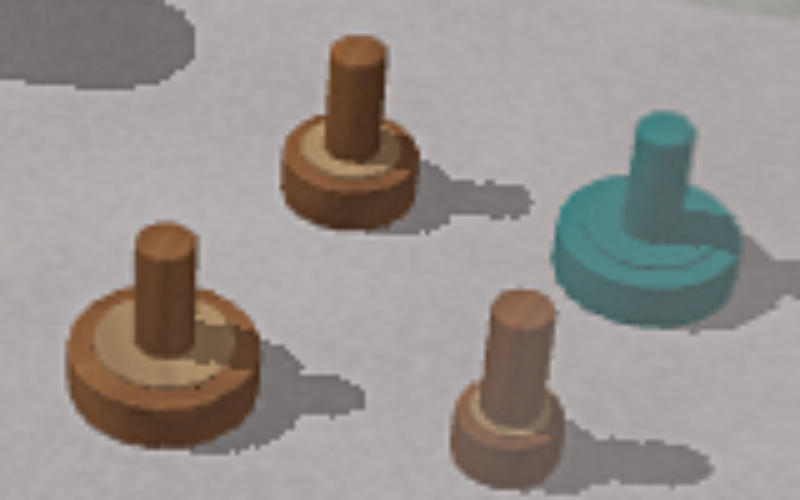

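```bash
cat > h.py <<'E'
from cell import robot, read_camera
import numpy as np, cv2
from scipy.optimize import least_squares
_C={}
def cam(n):
    if n not in _C: _C[n]=read_camera(n)
    return _C[n]
def proj(n,P):
    c=cam(n); r,_=cv2.Rodrigues(np.array(c["R"]))
    return cv2.projectPoints(np.float64(P).reshape(-1,3),r,np.float64(c["t"]),np.float64(c["intrinsics"]),np.float64(c["distortion"]))[0].reshape(-1,2)
def onz(n,uv,z):
    return least_squares(lambda p:(proj(n,[p[0],p[1],z])[0]-uv),[.45,0]).x
def both(uvt,uvs):
    r=least_squares(lambda p:np.r_[proj("top",p)[0]-uvt,proj("side",p)[0]-uvs],[.45,0,.05]); return r.x,r.fun
def gT(g,P):
    a=g[2];P=np.float64(P);return np.c_[g[0]+np.cos(a)*P[:,0]-np.sin(a)*P[:,1],g[1]+np.sin(a)*P[:,0]+np.cos(a)*P[:,1],P[:,2]]
E
python3 - <<'E'
from h import *
print("lid z plane",onz("top",[397.5,246.75],.066),onz("side",[333.2,198.4],.066),both([397.5,246.75],[333.2,198.4]))
C=[[.125,-.115,.008],[-.125,-.115,.008],[-.125,.075,.008],[.125,.075,.008]]
t=np.array([[115,218.6],[275.6,187.4],[299,312.3],[133.6,342.9]])
s=np.array([[216,431],[251,284],[368,290],[367,436]])
for w in ((1,0),(0,1),(1,1)):
    r=least_squares(lambda g:np.r_[w[0]*(proj("top",gT(g,C))-t).ravel(),w[1]*(proj("side",gT(g,C))-s).ravel()],[.45,.15,1.5])
    print(w,r.x.round(4),r.fun.round(1))
o=robot.observe(); print(o["time"],o["tool_pos"],o["tool_rot"])
# pointer grip top centre z=.065 ; base
print("ptr top",onz("top",[105+434/3.5,180+49/3.5],.065))
E
```

```text
lid z plane [ 0.57061865 -0.20964025] [ 0.57085571 -0.20595596] (array([ 0.57143535, -0.21006738,  0.06260581]), array([-0.01830239, -0.18506652,  0.22164851,  0.04832067]))
(1, 0) [0.5309 0.0622 1.7735] [-0.6 -0.1  0.8 -0.5  1.  -0.1 -1.3  0.6 -0.  -0.  -0.  -0.  -0.  -0.
  0.   0. ]
(0, 1) [0.5282 0.0612 1.768 ] [ 0.   0.   0.   0.   0.   0.  -0.   0.  -0.4 -1.4 -3.2 -2.1  1.4 -1.9
  1.8  3.4]
(1, 1) [0.5295 0.0616 1.7713] [-0.2  0.6  1.4  0.5  1.3  1.1 -1.1  1.4 -1.2 -1.1 -4.4 -1.9  0.3 -1.9
  1.1  3.3]
0.2 [ 0.22491243 -0.4741398   0.24531934] [-3.14069290e+00 -1.30526850e-04  4.42789061e-01]
ptr top [0.64277696 0.0250673 ]
```

```bash
python3 - <<'E'
import cv2
s=cv2.imread("pics/side0.png")
cv2.imwrite("pics/c_sg.png",cv2.resize(s[270:450,200:400],None,fx=3.3,fy=3.3))
E
```

```text
(no output)
```

View pics/c_sg.png

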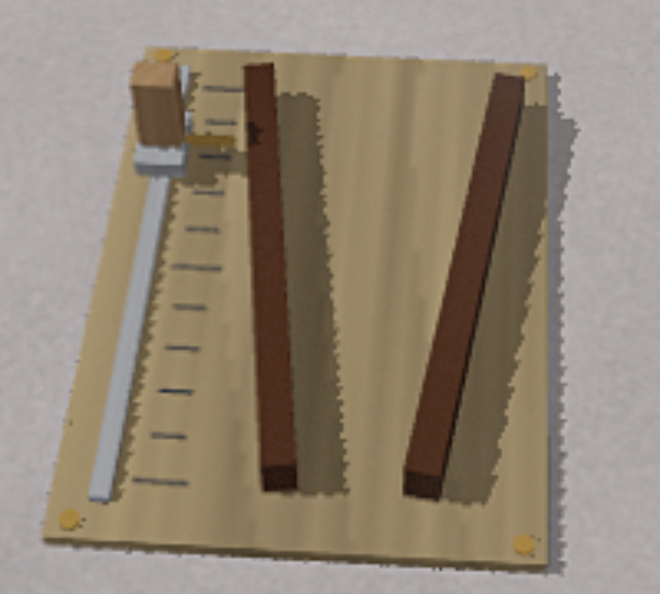

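Confirmed: the lid at (393,252) is the large one. Its knob top is at (397,247) in the top view, and it is about 46 px wide against 35 and 26 px for the others. The gauge mouth faces world -y, and the pointer grip is at (229,194). Next is moving over the lid.

```bash
cat >> h.py <<'E'
from scipy.spatial.transform import Rotation as Ro
def go(xyz,yaw):
    o=robot.observe(); R=Ro.from_euler("xyz",o["tool_rot"]); T=Ro.from_euler("xyz",[np.pi,0,yaw])
    print("row",(R.inv().apply(np.array(xyz)-o["tool_pos"])*100).round(2),np.degrees((R.inv()*T).as_rotvec()).round(1),"t",o["time"],"F",o["contact_force"].round(1),"open",round(o["opening"],4),"pos",o["tool_pos"].round(4))
E
python3 - <<'E'
from h import *
C=[[.125,-.115,.008],[-.125,-.115,.008],[-.125,.075,.008],[.125,.075,.008]]
s=np.array([[213.6,433.6],[243.9,284.2],[365.8,289.4],[366,440]])
r=least_squares(lambda g:(proj("side",gT(g,C))-s).ravel(),[.5,.06,1.77]); print(r.x,r.fun.round(1))
E
python3 -m crank '[[42.7,-9.2,0,0,0,13.9,1],[42.7,-9.2,0,0,0,13.9,1],[42.7,-9.2,0,0,0,13.9,1],[42.7,-9.2,0,0,0,13.9,1],[42.7,-9.2,0,0,0,13.9,1]]' 20
python3 -c "
from h import *
go([.571,-.208,.13],.201)"
```

```text
[0.53160643 0.06507021 1.78223905] [-0.5 -0.6 -0.3 -0.3 -0.2 -0.4  1.   0.9]
time: 0.88
tool_pos: [0.4696, -0.2863, 0.2458]
tool_rot: [3.141, -0.0, 0.2]
contact_force: [0.8, -0.8, -0.0]
opening: 0.0923
row [11.49 -5.66 11.58] [ 0.  -0.  -0.1] t 0.875 F [ 0.8 -0.8 -0. ] open 0.0923 pos [ 0.4696 -0.2863  0.2458]
```

```bash

python3 -m crank '[[11.5,-5.7,6,0,0,0,1],[11.5,-5.7,6,0,0,0,1],[11.5,-5.7,11.5,0,0,0,1],[11.5,-5.7,11.5,0,0,0,1],[11.5,-5.7,11.5,0,0,0,1]]'
python3 -c "
from h import *
for n in ('top','side'): cv2.imwrite(f'pics/{n}1.png',cam(n)['frame'][:,:,::-1])
go([.571,-.208,.047],.206)
a=cv2.imread('pics/top1.png')[170:320,320:490];b=cv2.imread('pics/side1.png')[100:250,270:440]
cv2.imwrite('pics/c1.png',cv2.resize(np.hstack([a,b]),None,fx=2.3,fy=2.3))"
```

```text
time: 1.5
tool_pos: [0.5698, -0.2098, 0.1322]
tool_rot: [3.14, -0.001, 0.2]
contact_force: [0.8, -0.5, 0.1]
opening: 0.0917
row [ 0.09 -0.26  8.65] [ 0.2 -0.2 -0.4] t 1.6 F [ 0.1  0.3 -0.6] open 0.0918 pos [ 0.5703 -0.2105  0.1335]
```

View pics/c1.png

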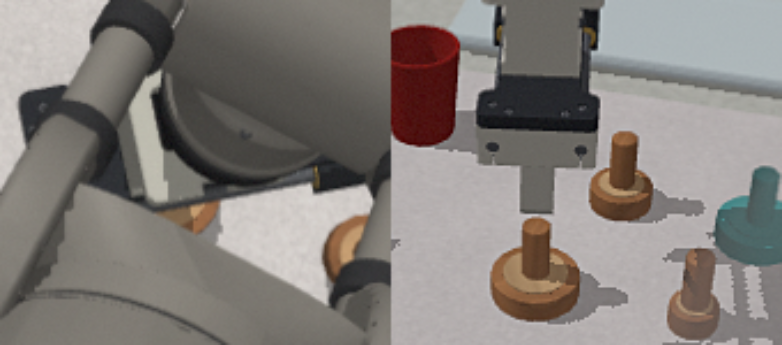

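The side crop shows the fingers centred above the large lid's knob (crop (536,225)). The top view is blocked by the arm. Descend and grip.

```bash

python3 -m crank '[[0.1,-0.2,5,0,0,0,1],[0.1,-0.2,8.6,0,0,0,1],[0.1,-0.2,8.6,0,0,0,1],[0.1,-0.2,8.6,0,0,0,1]]'
python3 -m crank '[[0,0,0,0,0,0,0.1],[0,0,0,0,0,0,0.1],[0,0,0,0,0,0,0.1],[0,0,0,0,0,0,0.1],[0,0,0,0,0,0,0.1]]' 20
python3 -c "
from h import *
cv2.imwrite('pics/side2.png',cam('side')['frame'][:,:,::-1])
go([.571,-.208,.15],.206)
b=cv2.imread('pics/side2.png')[100:250,270:440]
cv2.imwrite('pics/c2.png',cv2.resize(b,None,fx=3,fy=3))"
```

```text
time: 2.1
tool_pos: [0.5714, -0.208, 0.0474]
tool_rot: [3.139, -0.003, 0.199]
contact_force: [0.5, 0.8, 0.0]
opening: 0.0921
time: 2.72
tool_pos: [0.5702, -0.2068, 0.0447]
tool_rot: [3.142, 0.0, 0.2]
contact_force: [0.1, 0.1, 0.4]
opening: 0.0462
row [  0.06   0.14 -10.54] [-0.   0.  -0.3] t 2.775 F [ 0.3 -0.4  0.4] open 0.0424 pos [ 0.5701 -0.2068  0.0446]
```

View pics/c2.png

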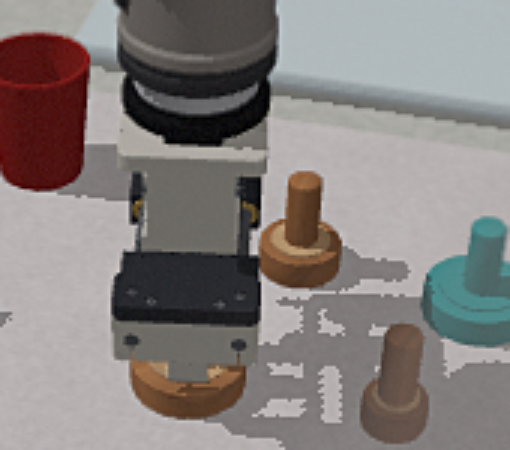

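The fingers straddle the knob and are still closing.

```bash

python3 -m crank '[[0,0,0,0,0,0,0.1],[0,0,0,0,0,0,0.1],[0,0,0,0,0,0,0.1],[0,0,0,0,0,0,0.1]]' 25
python3 -c "
from h import *
go([.571,-.208,.15],.206)"
```

```text
time: 3.28
tool_pos: [0.5702, -0.2068, 0.0447]
tool_rot: [3.142, 0.0, 0.2]
contact_force: [0.6, -0.2, -0.3]
opening: 0.0214
row [  0.06   0.14 -10.53] [ 0.   0.  -0.3] t 3.275 F [ 0.6 -0.2 -0.3] open 0.0214 pos [ 0.5702 -0.2068  0.0447]
```

Gripped (21.4 mm ≈ 22 mm knob). Lift and carry it above the mouth.

```bash

python3 -m crank '[[0,0,-3,0,0,0,0.1],[0,0,-6,0,0,0,0.1],[0,0,-9,0,0,0,0.1],[0,0,-9,0,0,0,0.1]]'
python3 -c "
from h import *
go([.546,-.0135,.135],.206)"
```

```text
time: 3.78
tool_pos: [0.5714, -0.2073, 0.137]
tool_rot: [3.138, -0.004, 0.2]
contact_force: [-0.3, 0.9, -0.7]
opening: 0.0214
row [  1.37 -19.5    0.15] [ 0.2 -0.2 -0.3] t 3.775 F [-0.3  0.9 -0.7] open 0.0214 pos [ 0.5714 -0.2073  0.137 ]
```

```bash

python3 -m crank '[[0.3,-4,0,0,0,0,0.1],[0.6,-9,0,0,0,0,0.1],[1,-14,0,0,0,-0.3,0.1],[1.4,-18,0,0,0,-0.3,0.1],[1.4,-19.5,0,0,0,-0.3,0.1]]'
python3 -m crank '[[0,0,0,0,0,0,0.1],[0,0,0,0,0,0,0.1]]'
python3 -c "
from h import *
for n in ('top','side'): cv2.imwrite(f'pics/{n}3.png',cam(n)['frame'][:,:,::-1])
go([.546,-.0115,.055],.206)
a=cv2.imread('pics/top3.png')[170:350,100:300];b=cv2.imread('pics/side3.png')[200:450,190:400]
cv2.imwrite('pics/c3a.png',cv2.resize(a,None,fx=3,fy=3));cv2.imwrite('pics/c3b.png',cv2.resize(b,None,fx=2.4,fy=2.4))
g=[.531,.0635,1.777]
for n in ('top','side'): print(n,proj(n,gT(g,[[-.1,-.05,.028],[-.1,.05,.028],[.1,-.02,.028],[.1,.02,.028],[-.075,0,.008]])).round(0).tolist())
"
```

```text
time: 4.4
tool_pos: [0.544, -0.0107, 0.1334]
tool_rot: [-3.141, 0.002, 0.208]
contact_force: [-0.5, -0.1, -1.8]
opening: 0.0213
time: 4.65
tool_pos: [0.5453, -0.0141, 0.1343]
tool_rot: [3.141, 0.0, 0.205]
contact_force: [0.0, -0.8, -0.9]
opening: 0.0212
row [ 0.12 -0.25  7.95] [ 0.   0.  -0.1] t 4.75 F [-0.  -0.3 -0.8] open 0.0219 pos [ 0.5453 -0.0142  0.1345]
top [[265.0, 229.0], [278.0, 297.0], [134.0, 276.0], [138.0, 303.0], [256.0, 268.0]]
side [[284.0, 288.0], [351.0, 291.0], [291.0, 410.0], [324.0, 411.0], [316.0, 311.0]]
```

View pics/c3a.png

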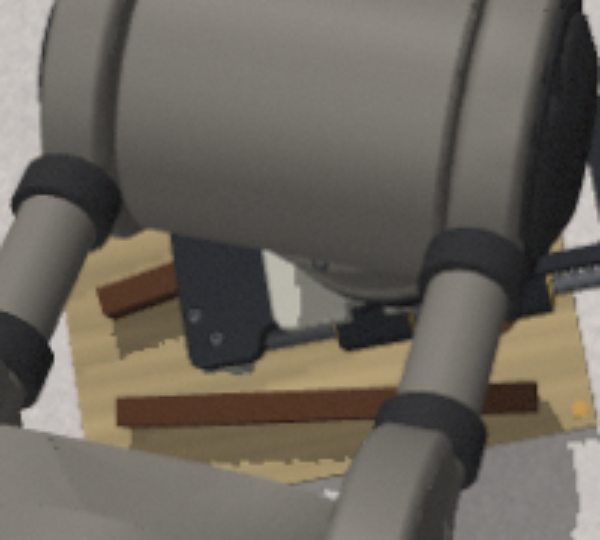

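View pics/c3b.png

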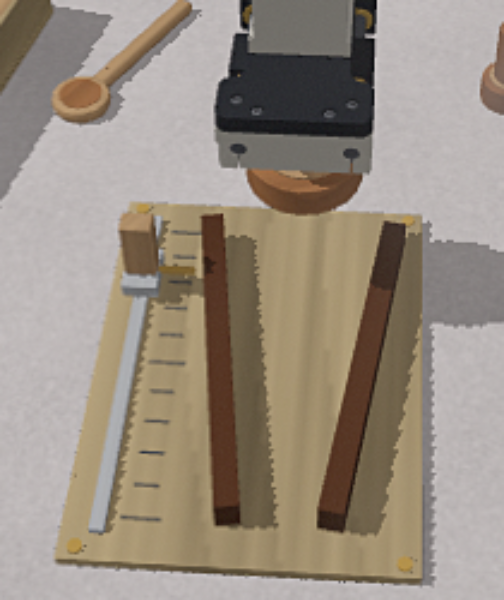

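In the side crop the lid hangs centred between the rails. The rail corners projected with my gauge pose match the picture within about 2 px. Lower it.

```bash

python3 -m crank '[[0.1,-0.2,3,0,0,0,0.1],[0.1,-0.2,6,0,0,0,0.1],[0.1,-0.2,7.5,0,0,0,0.1],[0.1,-0.2,7.9,0,0,0,0.1],[0.1,-0.2,7.9,0,0,0,0.1]]'
python3 -m crank '[[0,0,0.1,0,0,0,0.1],[0,0,0.2,0,0,0,0.1],[0,0,0.2,0,0,0,0.1]]'
python3 -c "
from h import *
cv2.imwrite('pics/side4.png',cam('side')['frame'][:,:,::-1])
go([.546,-.0115,.0525],.206)
b=cv2.imread('pics/side4.png')[220:400,220:400]
cv2.imwrite('pics/c4.png',cv2.resize(b,None,fx=3,fy=3))"
```

```text
time: 5.38
tool_pos: [0.5462, -0.0111, 0.0562]
tool_rot: [3.141, -0.001, 0.205]
contact_force: [0.2, 0.6, 0.2]
opening: 0.0213
time: 5.75
tool_pos: [0.5458, -0.0107, 0.054]
tool_rot: [3.141, -0.0, 0.205]
contact_force: [-0.3, 0.5, -1.3]
opening: 0.0216
row [0.01 0.08 0.14] [ 0. -0. -0.] t 5.8 F [ 0.  -0.5 -0.2] open 0.0218 pos [ 0.5458 -0.0107  0.0539]
```

View pics/c4.png

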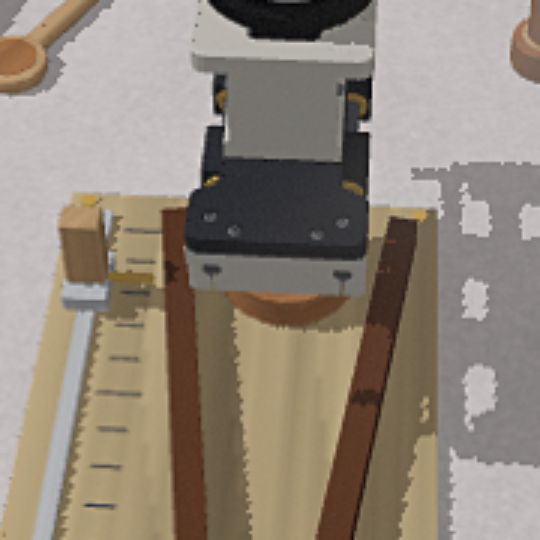

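The lid is in the mouth, between the rails. Feel for the floor.

```bash

python3 -m crank '[[0,0,0.1,0,0,0,0.1],[0,0,0.15,0,0,0,0.1],[0,0,0.15,0,0,0,0.1]]'
python3 -c "
from h import *
go([.531+.005*np.cos(1.777),.0635+.005*np.sin(1.777),.0525],.206)"
```

```text
time: 6.18
tool_pos: [0.5458, -0.0107, 0.0527]
tool_rot: [3.141, -0.0, 0.206]
contact_force: [-2.1, 0.7, 4.2]
opening: 0.0218
row [ 0.07 -8.07  0.01] [ 0. -0. -0.] t 6.175 F [-2.1  0.7  4.2] open 0.0218 pos [ 0.5458 -0.0107  0.0527]
```

Contact with the floor at z = 0.0527, as expected (4 N). Slide along the slot.

```bash

python3 -m crank '[[0,-1,0,0,0,0,0.1],[0,-2,0,0,0,0,0.1],[0,-3,0,0,0,0,0.1],[0,-4,0,0,0,0,0.1],[0,-4.5,0,0,0,0,0.1]]'
python3 -c "
from h import *
go([.531+.005*np.cos(1.777),.0635+.005*np.sin(1.777),.0525],.206)"
```

```text
time: 6.8
tool_pos: [0.5369, 0.0341, 0.0527]
tool_rot: [3.141, -0.001, 0.206]
contact_force: [1.0, -3.8, 5.5]
opening: 0.0218
row [ 0.03 -3.49  0.01] [ 0.  -0.1  0. ] t 6.8 F [ 1.  -3.8  5.5] open 0.0218 pos [0.5369 0.0341 0.0527]
```

```bash

python3 -m crank '[[0,-0.8,0,0,0,0,0.1],[0,-1.6,0,0,0,0,0.1],[0,-2.2,0,0,0,0,0.1],[0,-2.6,0,0,0,0,0.1],[0,-2.8,0,0,0,0,0.1]]'
python3 -m crank '[[0,-0.2,0,0,0,0,0.1],[0,-0.4,0,0,0,0,0.1],[0,-0.4,0,0,0,0,0.1]]'
python3 -c "
from h import *
go([.531+.005*np.cos(1.777),.0635+.005*np.sin(1.777),.0525],.206)"
```

```text
time: 7.42
tool_pos: [0.5311, 0.0613, 0.0526]
tool_rot: [3.141, -0.001, 0.206]
contact_force: [0.9, -2.7, 6.1]
opening: 0.0214
time: 7.8
tool_pos: [0.5308, 0.0651, 0.0527]
tool_rot: [3.141, -0.002, 0.206]
contact_force: [3.7, -2.5, 4.8]
opening: 0.0214
row [-0.01 -0.34  0.02] [ 0.  -0.1 -0. ] t 7.8 F [ 3.7 -2.5  4.8] open 0.0214 pos [0.5308 0.0651 0.0527]
```

```bash

python3 -m crank '[[0,-0.15,0,0,0,0,0.1],[0,-0.3,0,0,0,0,0.1],[0,-0.3,0,0,0,0,0.1]]'
python3 -m crank '[[0,-0.15,0,0,0,0,0.1],[0,-0.3,0,0,0,0,0.1],[0,-0.3,0,0,0,0,0.1]]'
```

```text
time: 8.18
tool_pos: [0.5306, 0.0677, 0.0527]
tool_rot: [3.14, -0.003, 0.206]
contact_force: [3.9, -3.4, 4.6]
opening: 0.0216
time: 8.55
tool_pos: [0.5304, 0.0687, 0.0529]
tool_rot: [3.138, -0.003, 0.206]
contact_force: [4.9, -12.9, 4.7]
opening: 0.0216
```

Wedged: resisted by 13 N, at gauge x of about +5 mm. Let go and rise.

```bash

python3 -m crank '[[0,0,0,0,0,0,0.7],[0,0,0,0,0,0,0.7],[0,0,0,0,0,0,0.7],[0,0,0,0,0,0,0.7],[0,0,0,0,0,0,0.7]]'
python3 -m crank '[[0,0,-2,0,0,0,0.7],[0,0,-5,0,0,0,0.7],[0,0,-8,0,0,0,0.7],[0,0,-8,0,0,0,0.7]]'
python3 -c "
from h import *
g=[.531,.0635,1.777]
p=gT(g,[[-.06,-.095,.13]])[0]; print(p)
go(p,.206)"
```

```text
time: 9.18
tool_pos: [0.5286, 0.0707, 0.0521]
tool_rot: [-3.141, 0.0, 0.206]
contact_force: [0.3, -0.2, -0.6]
opening: 0.0633
time: 9.68
tool_pos: [0.5301, 0.0706, 0.1344]
tool_rot: [3.14, -0.005, 0.206]
contact_force: [0.8, -0.2, 0.5]
opening: 0.0644
[0.63627218 0.02422191 0.13      ]
row [9.44 6.7  0.49] [ 0.1 -0.3 -0. ] t 9.675 F [ 0.8 -0.2  0.5] open 0.0644 pos [0.5301 0.0706 0.1344]
```

```bash

python3 -m crank '[[3,2,0,0,0,0,0.7],[6,4,0,0,0,0,0.7],[9.4,6.7,0,0,0,0,0.7],[9.4,6.7,0,0,0,0,0.7],[9.4,6.7,0,0,0,0,0.7]]'
python3 -c "
from h import *
g=[.531,.0635,1.777]
for n in ('top','side'): cv2.imwrite(f'pics/{n}5.png',cam(n)['frame'][:,:,::-1])
for w in (onz('top',[229,194],.065),onz('side',[247.6,293],.065)):
  d=w-g[:2];c,s=np.cos(g[2]),np.sin(g[2]);print(w,'gauge',c*d[0]+s*d[1],-s*d[0]+c*d[1])
go([.636,.024,.05],.206)
a=cv2.imread('pics/top5.png')[170:350,100:300];b=cv2.imread('pics/side5.png')[200:450,190:400]
cv2.imwrite('pics/c5a.png',cv2.resize(a,None,fx=3,fy=3));cv2.imwrite('pics/c5b.png',cv2.resize(b,None,fx=2.4,fy=2.4))
"
```

```text
time: 10.3
tool_pos: [0.6332, 0.0244, 0.1307]
tool_rot: [-3.141, 0.003, 0.205]
contact_force: [-0.1, 0.4, -0.7]
opening: 0.064
[0.64277696 0.0250673 ] gauge -0.06050433916798075 -0.10154007102280707
[0.63494723 0.02908327] gauge -0.05497034645984518 -0.09469846817333721
row [0.27 0.13 8.16] [-0.   0.1 -0. ] t 10.4 F [-0.1 -0.5  0.7] open 0.0638 pos [0.6333 0.0247 0.1316]
```

View pics/c5a.png

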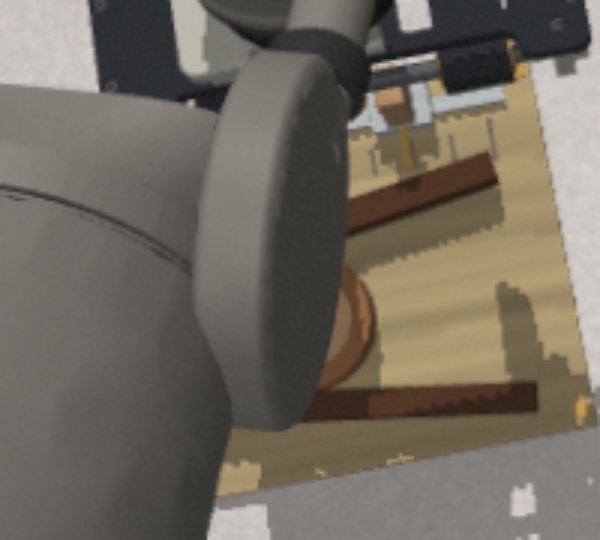

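View pics/c5b.png

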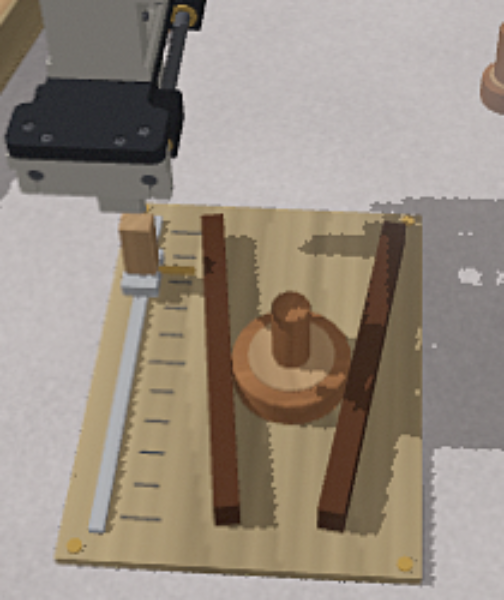

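The lid sits flat, wedged between both rails in the side crop (knob at (291,304)), and the gripper is above the pointer grip. Lower over the grip and close.

```bash

python3 -m crank '[[0.3,0,3,0,0,0,0.7],[0.3,0,6,0,0,0,0.7],[0.3,0,8.2,0,0,0,0.7],[0.3,0,8.2,0,0,0,0.7]]'
python3 -m crank '[[0,0,0,0,0,0,0.05],[0,0,0,0,0,0,0.05],[0,0,0,0,0,0,0.05],[0,0,0,0,0,0,0.05],[0,0,0,0,0,0,0.05]]' 15
python3 -m crank '[[0,0,0,0,0,0,0.05],[0,0,0,0,0,0,0.05],[0,0,0,0,0,0,0.05]]' 15
python3 -c "
from h import *
g=[.531,.0635,1.777]
c,s=np.cos(g[2]),np.sin(g[2])
w=onz('side',[311.3,326.7],.074);d=w-g[:2];print('lid',w,'gauge',c*d[0]+s*d[1],-s*d[0]+c*d[1])
o=robot.observe();d=o['tool_pos'][:2]-g[:2];print('ptr gauge',c*d[0]+s*d[1],-s*d[0]+c*d[1])
cv2.imwrite('pics/side6.png',cv2.resize(cam('side')['frame'][200:400,190:400,::-1],None,fx=2.8,fy=2.8))
go(o['tool_pos'],.206)
"
```

```text
time: 10.9
tool_pos: [0.6355, 0.0254, 0.0487]
tool_rot: [-3.14, 0.004, 0.206]
contact_force: [-1.1, -0.5, -0.6]
opening: 0.0642
time: 11.52
tool_pos: [0.6374, 0.0247, 0.0503]
tool_rot: [3.141, -0.0, 0.205]
contact_force: [1.0, -0.1, 0.4]
opening: 0.0188
time: 11.9
tool_pos: [0.6374, 0.0248, 0.0503]
tool_rot: [3.142, -0.0, 0.205]
contact_force: [0.3, 2.3, 0.6]
opening: 0.0138
lid [0.53111549 0.06926492] gauge 0.005619146801666907 -0.0012933859973048999
ptr gauge -0.05968012234833092 -0.09620090024845454
row [0. 0. 0.] [ 0. -0. -0.] t 11.95 F [-0.1  0.8  1.5] open 0.0139 pos [0.6374 0.0248 0.0503]
```

View pics/side6.png

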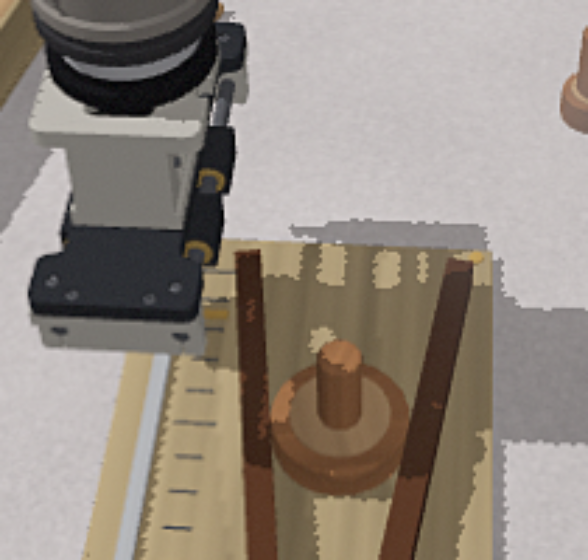

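Grip held (13.9 mm ≈ 14 mm). The lid is at gauge x of +5.5 mm and the pointer at -59.7, so slide 65 mm.

```bash

python3 -m crank '[[0,-1,0,0,0,0,0.05],[0,-2,0,0,0,0,0.05],[0,-3,0,0,0,0,0.05],[0,-4,0,0,0,0,0.05],[0,-4,0,0,0,0,0.05]]'
python3 -m crank '[[0,-1,0,0,0,0,0.05],[0,-2,0,0,0,0,0.05],[0,-2.5,0,0,0,0,0.05],[0,-2.5,0,0,0,0,0.05],[0,-2.5,0,0,0,0,0.05]]'
python3 -m crank '[[0,0,0,0,0,0,0.5],[0,0,0,0,0,0,0.5],[0,0,0,0,0,0,0.5],[0,0,0,0,0,0,0.5]]'
python3 -m crank '[[0,0,-3,0,0,0,0.5],[0,0,-6,0,0,0,0.5],[0,0,-9,0,0,0,0.5],[0,0,-12,0,0,0,0.5],[0,0,-12,0,0,0,0.5]]'
```

```text
time: 12.58
tool_pos: [0.629, 0.0654, 0.0503]
tool_rot: [-3.141, -0.0, 0.207]
contact_force: [-0.3, 1.7, 1.5]
opening: 0.0142
time: 13.2
tool_pos: [0.6241, 0.0887, 0.0503]
tool_rot: [-3.141, -0.0, 0.205]
contact_force: [-1.3, 1.4, 2.3]
opening: 0.0139
time: 13.7
tool_pos: [0.6241, 0.0882, 0.0501]
tool_rot: [3.141, 0.0, 0.205]
contact_force: [0.1, -0.2, 1.3]
opening: 0.0449
time: 14.32
tool_pos: [0.6255, 0.0884, 0.1729]
tool_rot: [3.141, -0.005, 0.205]
contact_force: [1.1, 0.3, -0.4]
opening: 0.0459
```

```bash

python3 -m crank '[[0,5,-3,0,0,0,0.5],[0,10,-3,0,0,0,0.5],[0,15,-3,0,0,0,0.5],[0,20,-3,0,0,0,0.5],[0,25,-3,0,0,0,0.5]]'
python3 -m crank '[[0,6,0,0,0,0,0.5],[0,10,0,0,0,0,0.5],[0,10,0,0,0,0,0.5],[0,10,0,0,0,0,0.5]]'
python3 -c "
from h import *
cv2.imwrite('pics/side7.png',cv2.resize(cam('side')['frame'][250:450,190:400,::-1],None,fx=2.8,fy=2.8))
cv2.imwrite('pics/top7.png',cv2.resize(cam('top')['frame'][170:350,100:310,::-1],None,fx=3,fy=3))
"
```

```text
time: 14.95
tool_pos: [0.6748, -0.1579, 0.1985]
tool_rot: [-3.14, 0.002, 0.205]
contact_force: [-0.2, -0.1, 0.1]
opening: 0.0459
time: 15.45
tool_pos: [0.6951, -0.2535, 0.1987]
tool_rot: [-3.14, 0.002, 0.205]
contact_force: [0.3, 0.7, -0.7]
opening: 0.046
```

View pics/side7.png

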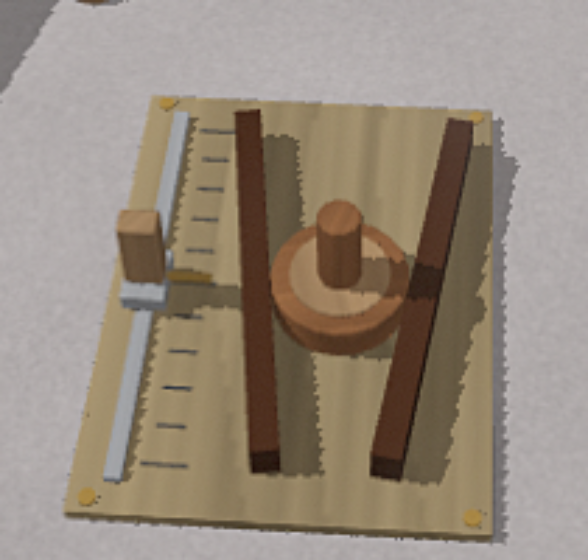

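View pics/top7.png

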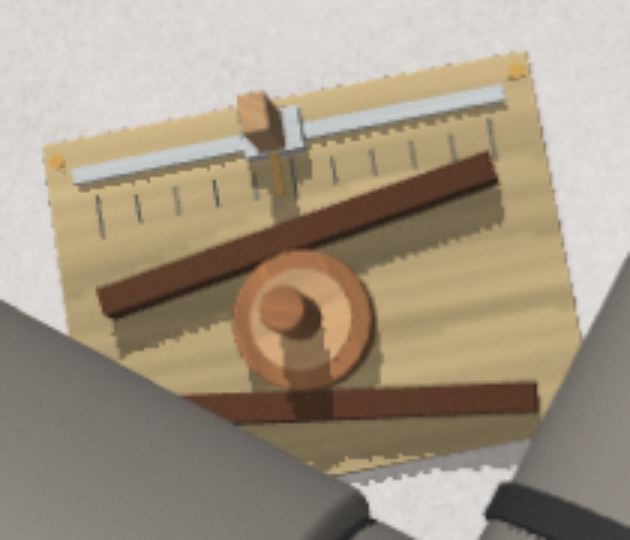

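```bash
python3 -c "
from h import *
g=[.531,.0635,1.777];c,s=np.cos(g[2]),np.sin(g[2])
for k,n,uv,z in (('knob','top',[194,272.3],.074),('grip','top',[184.3,203.3],.065),('needle','top',[193.3,234.3],.047),('knob','side',[190+340/2.8,250+216/2.8],.074),('grip','side',[190+139/2.8,250+219/2.8],.065),('needle','side',[190+210/2.8,250+277/2.8],.047)):
  d=onz(n,uv,z)-g[:2];print(k,n,(1e3*np.array([c*d[0]+s*d[1],-s*d[0]+c*d[1]])).round(1))
o=robot.observe();print(o['time'],o['contact_force'])
"
```

```text
knob top [ 4.2 -0.8]
grip top [   3.8 -100.9]
needle top [  1.2 -58.7]
knob side [ 6.3 -1.1]
grip side [  6.9 -95.8]
needle side [ 24.9 -61.1]
15.65 [-0.17630253  0.39657706  0.49517969]
```

```bash
python3 -c "
from h import *
g=[.531,.0635,1.777];c,s=np.cos(g[2]),np.sin(g[2])
p,f=both([193.3,234.3],[190+210/2.8,250+277/2.8]);d=p[:2]-g[:2];print(p,f,c*d[0]+s*d[1],-s*d[0]+c*d[1])
"
```

```text
[0.59349816 0.08238732 0.0199739 ] [-0.03122613 -0.24822374  0.22773081  0.05526347] 0.0056909786911598734 -0.06504124573823453
```

Triangulated from both views, the needle tip is at about 20 mm height and gauge x +5.7 mm. That explains the odd single-view value, which assumed 47 mm. The knob is at +4 to +6 mm, so the two agree. Handing in.

```bash
python3 -c "
from cell import robot
print(robot.hand_in())"
```

```text
the job is handed in; nothing more can be done
None
```

I set the largest wooden lid flat in the gauge's mouth and slid it along the slot floor until it wedged, with resistance rising to about 13 N. I then let go, slid the pointer 65 mm until it was level with the knob, moved the arm clear and handed in at about 15.7 s.

**Last checks:**
- **Lid:** the knob was at gauge x +4.2 mm (top view) and +6.3 mm (side view), about 1 mm off the centre line. The lid looked flat between the rails.
- **Pointer:** the grip was at +3.8 mm (top) and +6.9 mm (side), and the needle tip triangulated from both views was at +5.7 mm. That puts it within about 2 mm of the knob, against the 15 mm allowed.
- **Disagreement:** a single-view needle reading gave +24.9 mm (side), against +1.2 mm (top). I had assumed a needle height of 47 mm; triangulation put it at about 20 mm, and at that height the two views agree.

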